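# Stand a slumped cereal packet back in its row

## Robot

A 7-joint arm with a two-finger parallel gripper is mounted at the origin on the work surface. World frame = base frame: x ahead of the robot, y to its left, z up, the work surface at z = 0. Lengths are in m, angles in rad, forces in N, time in s.
With the tool pointing down it reaches from about 0.425 to 1.025 m from the base axis. Payload 3.6 kg.
Tool frame: the origin (TCP) lies on the centre line of the jaws, within the pads' length; the fingertips stand 17 mm ahead of it and the grasp point (between the pads) lies 2 mm behind it (tip_extent is the distance from the TCP to the fingertips, in m); z points along the fingers, y is the line along which they close (so a half turn about z gives the same grasp; the last joint's range is limited). The gripper opens to 85 mm and grips with 20 to 120 N. Pads are 22 mm wide; open, the fingers measure 114 mm over their backs; the gripper's body (76 mm by 85 mm) begins 54 mm behind the grasp point. The pads swing forward as they close: fully open they stand 13 mm farther back than shut.
Start: joints at [-1.373, 0.591, 0.048, 1.609, -0.033, 0.943, -0.034], TCP at [0.208, 0.695, 0.248] pointing down, gripper open.
Joint ranges: [-2.69, 2.69], [-0.47, 2.24], [-1.27, 1.36], [0.19, 2.51], [-1.53, 4.68], [0.08, 2.07], [-3.09, 3.09]. Speed limits (rad/s): [2.57, 2.57, 3.14, 3.14, 3.14, 3.14, 3.14].

## Interface

Orientations are given as a unit quaternion [w, x, y, z].
In Python, from workcell import state, get_image, sign_off, tip_extent gives the robot as it stands. The module is installed in compiled form; this text tells all that it offers.
- The arm moves only by the shell command python3 -m jog 'ROWS' [FORCE]. ROWS is JSON, a list of rows, each an object with "dp": the shift along the tool's x, y, z in mm, a list of three; "rot": the turn, a rotation vector about the tool's x, y, z in degrees, a list of three; "hand": the finger opening in mm, from 0 to 85.4. In form: [{"dp": [tx, ty, tz], "rot": [wx, wy, wz], "hand": hand}, ...]. A call has 1 to 5 rows; each row is the pose to reach, as a shift and turn from the pose commanded when the call began, along the tool's axes at that moment; what a row does not reach only later rows make up. A row lasts 1/8 s, in which the tool goes at most 62.5 mm and 10.7 degrees, less where a joint would pass 70% of its speed; a pose out of reach is approached as far as the arm can. A call with a gripper value outside its range is refused whole. The fingers move at their own pace and stop on an object; FORCE is the grip in N (left out, the last holds). Time passes only in rows, so rows that repeat a pose let the fingers close. It gives the time, the measured TCP pose, the force, the opening and the grip force at its end, in the units of the state.
- state(): the state, without advancing time (a new reading comes with each control period).
- get_image(name): name is "side" or "top" or "wrist"; returns a dict with "color" (384x512x3 uint8, red, green, blue), "fx", "fy", "cx", "cy" (pixels), "D" ([k1, k2, p1, p2, k3] as OpenCV has them; the pictures are not rectified), "R" (3x3) and "t" (3): a world point X has camera coordinates R X + t. Camera axes: x right, y down, z forward; pixel columns grow to the right and rows downward; lengths in m; the calibration is good to about 2 mm. A picture is of the moment at which its call begins. There is no depth.
- sign_off(): hands the job in; it is judged then, once.
The state is a dict: "time": time; "joints": joint angles; "dq": joint speeds; "tau": joint torques, N m; "eef_pos": TCP position; "tool_rot": TCP orientation; "wrist_force": force on the tool from outside, world axes, zero at the start; "ft_torque": the same for the moment, N m; "finger_gap": finger opening in m; "gripper_force": force on a finger pad.
Only numpy, scipy, OpenCV 4.12 (cv2) and the standard library are available. Lean on these libraries where they do the work, as an engineer would, in place of code of your own. Each camera call takes 0.05 s, during which the arm holds its last target. There are 200 camera calls.

## Task

On the pantry bench a cereal packet has slumped sideways out of its row and leans on the steel biscuit tin. Without gripping or lifting anything, first push the packet gently back upright with your fingertips while the tin stays where it is; only then push the tin along the bench, just as gently so that no carton gets crushed, until the row is closed up: packet against the carton next to it, tin against the packet as a bookend. Leave the tin and packet square with the row, all cartons standing, and the jar and the can undisturbed.

Things in the scene. Friction and masses are not known exactly. Their poses are not given: they have to be found in the camera images.
- packet: The slumped cereal packet: closed carton 190 (x) x 60 (y) x 240 mm (z), about 0.45 kg. Origin: centre of its underside; x level, along its depth; y across its thickness, towards the tin; z up its height. It leans about 28 degrees to +y on its bottom edge at y = +30 mm, its +y face on the tin's top edge. Under about 14 degrees of lean it drops onto its base by itself. Friction about 0.6.
- tin: Biscuit tin, a closed steel box with a flat lid, 140 (x) x 120 (y) x 115 mm (z), about 0.8 kg, loose on the bench. Origin: centre of its underside; its axes are parallel to the row's: y points away from the row, so its -y face looks at the packet.
- tin_side (a point): Centre line of the tin's -y face (the one that looks at the packet), 20 mm above its underside; 60 mm from the tin's origin.
- oat_carton: The upright carton next to the packet, 185 (x) x 62 (y) x 225 mm (z), about 0.6 kg, loose. Origin: centre of its underside, y towards the packet and the tin. At the start 4 to 22 mm of bench lie between its +y face and where the packet's -y face comes to stand.
- pasta_carton: Next carton in the row, 150 (x) x 55 (y) x 200 mm (z), about 0.5 kg, upright and loose, between the oat carton and the bread bin with gaps of 2 to 5 mm. Origin: centre of its underside, y along the row.
- bread_bin: Steel roll-top bread bin with black end cheeks, 260 (x) x 320 (y) x 196 mm (z), fixed; the row stands against its +y cheek. Origin: centre of its underside; its y points along the row: bread bin, pasta carton, oat carton, packet, tin.
- jar: Glass jar with brass lid, radius 36, height 130 mm, loose, standing on the far side of the row (+x). Origin: centre of its underside. Not part of the job.
- can: Food can, radius 37, height 110 mm, loose, on the far side of the row (+x). Origin: centre of its underside. Not part of the job.

How it is judged:
On the way:
1. the packet stands upright on its base, the tin not yet pushed up to it (angle between packet's own z axis and vertical below 0.06 rad and height (world z) of packet below 0.006 m and linear speed of packet below 0.03 m/s and distance of tin from where it was at the start of the episode below 0.02 m), for 0.3 s.
At the end, for the whole second after the job is handed in: Packet, tin and both cartons stand upright (within 3.4 degrees) and at rest; the gap between packet and oat carton is under 10 mm and that between tin and packet under 9 mm; tin and packet are within 7 degrees of square and within 50 mm of in line with the row (angle between each of packet, oat_carton, pasta_carton, tin's own z axis and vertical below 0.06 rad and height (world z) of packet below 0.006 m and y of packet in the frame of oat_carton between 0.055 and 0.071 m and x of packet in the frame of oat_carton between -0.05 and 0.05 m and angle between the x axis of packet and the x axis of oat_carton, either way round below 0.12 rad and y of tin_side in the frame of packet between 0.025 and 0.039 m and x of tin_side in the frame of packet between -0.05 and 0.05 m and angle between the x axis of tin and the x axis of packet, either way round below 0.12 rad and linear speed of each of packet, tin below 0.02 m/s); the robot touches nothing.
It fails at once if the packet or the tin is lifted off the bench or tipped over (height (world z) of packet above 0.03 m or angle between packet's own z axis and vertical above 0.75 rad or height (world z) of tin above 0.015 m or angle between tin's own z axis and vertical above 0.25 rad).
It fails at once if the tin is pushed along (20 mm) before the packet stands (distance of tin from where it was at the start of the episode above 0.02 m and angle between packet's own z axis and vertical above 0.2 rad).
It fails at once if the packet is pinched or crushed (over 15 N from the fingers, 25 N from the tin) (contact force between the fingers and packet above 15 N or contact force between tin and packet above 25 N).
It fails at once if a carton of the row is knocked over, lifted or shoved away (25 mm) (angle between any of oat_carton, pasta_carton's own z axis and vertical above 0.25 rad or distance of any of oat_carton, pasta_carton from where it was at the start of the episode above 0.025 m).
It fails at once if the jar or the can is moved (15 mm) (distance of any of jar, can from where it was at the start of the episode above 0.015 m).
It also fails if it takes over 48 s, if anything falls off the work surface, if the arm or the gripper's body presses on something with over 40 N, if the wrist force passes 120 N, or if a joint passes its speed limit or range.

## Working session

There is one attempt and no reset: what is moved stays moved. The work goes in short steps, Python scripts to look and compute and a shell command to move; the robot and the scene stay as the last step left them, time stands still between calls to the robot, and variables do not carry over. Pictures are saved under pics/ and viewed, at most 10 in all, crops included, and the job is handed in when it is done.

```bash
mkdir -p pics
python3 - <<'E'
from workcell import state,get_image,tip_extent
import cv2,pickle
s=state();print(s['time'],s['eef_pos'],s['tool_rot'],tip_extent if not callable(tip_extent) else tip_extent())
for n in('side','top'):
    d=get_image(n);pickle.dump(d,open(f'{n}.pkl','wb'))
    cv2.imwrite(f'pics/{n}0.png',cv2.resize(d['color'][:,:,::-1],(800,600),interpolation=cv2.INTER_CUBIC))
    print(n,d['fx'],d['cx'],d['cy'],d['D'],d['R'],d['t'])
E
```

```text
0.0 [0.20761455 0.69378674 0.24713941] [-1.01873912e-04  1.44840692e-01  9.89454326e-01 -1.14015934e-03] 0.017
side 437.6858728433257 256.69269134368017 188.3071520358452 [-0.08750652  0.          0.          0.          0.        ] [[ 0.73790395  0.67490483  0.00110822]
 [ 0.64497526 -0.70469511 -0.29565472]
 [-0.19875784  0.21887956 -0.95529423]] [-0.3834087  -0.4470043   1.08953948]
top 368.98807028173155 255.4458908380938 192.11023675333809 [-0.00324913  0.          0.          0.          0.        ] [[ 0.02119188 -0.99976965  0.00339853]
 [-0.99629423 -0.02140139 -0.08330536]
 [ 0.08335891 -0.00162054 -0.99651827]] [-0.1160332   0.59443841  0.78063884]
```

View pics/side0.png

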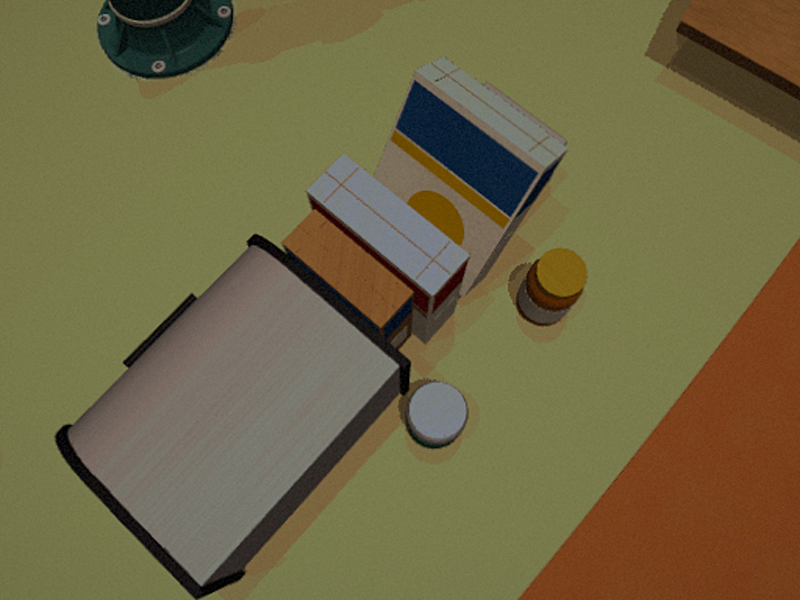

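View pics/top0.png

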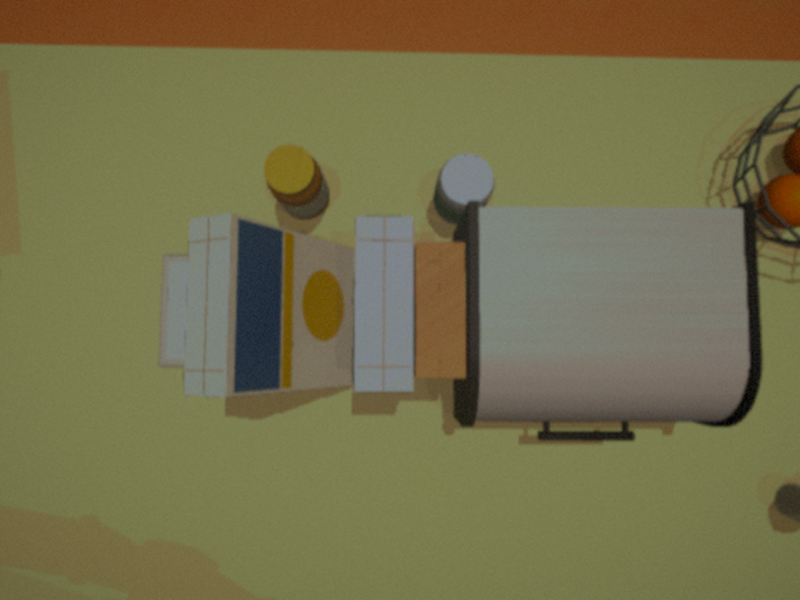

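The side view shows the packet leaning away from the oat carton, with the jar at (562,275) and the can at (437,412). In the top view (800x600) the packet's top face spans (184–238, 214–395), the oat top (354–413, 217–391), and the tin lid's outer edge runs (163,255)–(160,366). The jar lid is at (293,170).

```bash
cat > h.py <<'E'
import numpy as np,cv2,pickle
def ray(d,p,z,s=1.5625):
    K=np.array([[d['fx'],0,d['cx']],[0,d['fy'],d['cy']],[0,0,1]])
    u=(np.array(p,float)+.5)/s-.5
    n=cv2.undistortPoints(u.reshape(1,1,2),K,np.array(d['D']))[0,0]
    R=np.array(d['R']);c=-R.T@np.array(d['t']);v=R.T@np.array([n[0],n[1],1])
    return c+v*(z-c[2])/v[2]
E
python3 - <<'E'
from h import *
d=pickle.load(open('top.pkl','rb'))
for n,z,ps in [('oat',.225,[(357,217),(413,217),(413,391),(354,391)]),('pack-y',.240,[(238,214),(233,395)]),('pack+y',.212,[(191,218),(184,395)]),
 ('tin+y',.115,[(163,255),(160,366)]),('pasta',.2,[(416,242),(416,378)]),('jar',.13,[(293,170)]),('can',.11,[(467,178)])]:
    print(n,[ray(d,p,z)[:2].round(4).tolist() for p in ps])
d=pickle.load(open('side.pkl','rb'))
for n,z,ps in [('oat',.225,[(345,156),(308,192),(433,293),(468,256)]),('pack-y',.24,[(415,79),(521,167)]),('pack+y',.212,[(438,58),(566,146)])]:
    print(n,[ray(d,p,z)[:2].round(4).tolist() for p in ps])
from scipy.spatial.transform import Rotation as R
from workcell import state
q=state()['tool_rot'];print(R.from_quat(np.r_[q[1:],q[0]]).as_matrix().round(3))
E
```

```text
oat [[0.668, -0.0561], [0.6693, -0.1155], [0.4863, -0.1191], [0.485, -0.058]]
pack-y [[0.665, 0.066], [0.4795, 0.0628]]
pack+y [[0.666, 0.1248], [0.476, 0.1224]]
tin+y [[0.6398, 0.193], [0.5022, 0.1891]]
pasta [[0.6472, -0.1199], [0.4984, -0.1227]]
jar [[0.7471, 0.0319]]
can [[0.7479, -0.1859]]
oat [[0.489, -0.0606], [0.4897, -0.1202], [0.6688, -0.1144], [0.6689, -0.0582]]
pack-y [[0.4856, 0.0599], [0.6466, 0.0547]]
pack+y [[0.4733, 0.116], [0.6618, 0.1261]]
[[-0.958  0.287 -0.001]
 [ 0.287  0.958 -0.002]
 [-0.    -0.002 -1.   ]]
```

```bash
cat >> h.py <<'E'
from scipy.spatial.transform import Rotation as Ro
def go(tip,yaw=1.2,tilt=30,ext=.014):
    """shift/turn in tool axes (mm,deg) to put the fingertip point at tip, tool y along row x, fingers tilted toward -y"""
    from workcell import state
    s=state();q=s['tool_rot'];C=Ro.from_quat(np.r_[q[1:],q[0]]);t=np.radians(tilt);a=np.radians(yaw)
    z=np.array([0,-np.sin(t),-np.cos(t)]);y=np.array([1.,0,0]);x=np.cross(y,z)
    T=Ro.from_euler('z',a)*Ro.from_matrix(np.c_[x,y,z]);z=T.as_matrix()[:,2]
    p=np.array(tip)-ext*z
    print('dp',(C.inv().apply(p-s['eef_pos'])*1e3).round(1),'rot',np.degrees((C.inv()*T).as_rotvec()).round(1),'tcp',np.round(s['eef_pos'],4),'F',np.round(s['wrist_force'],1),'t',s['time'])
    return C
E
python3 - <<'E'
from h import *
d=pickle.load(open('side.pkl','rb'))
for z in(0,.1,.2,.3):print(z,[ray(d,p,z)[:2].round(3).tolist() for p in((680,30),(800,95))])
go([.572,.20,.20])
E
```

```text
0 [[0.629, 0.556], [0.844, 0.592]]
0.1 [[0.647, 0.462], [0.838, 0.494]]
0.2 [[0.664, 0.369], [0.832, 0.397]]
0.3 [[0.682, 0.275], [0.825, 0.299]]
dp [-488.5 -362.    35.9] rot [ 18.8 -25.8  70.4] tcp [0.2076 0.6939 0.2473] F [ 0.3 -0.2 -0.5] t 0.1
```

```bash
python3 -m jog '[{"dp":[-49,-36,0],"rot":[2,-3,7],"hand":50},{"dp":[-98,-72,0],"rot":[4,-5,14],"hand":50},{"dp":[-147,-108,0],"rot":[6,-8,21],"hand":50},{"dp":[-196,-144,0],"rot":[8,-10,28],"hand":50},{"dp":[-244,-181,0],"rot":[9,-13,35],"hand":50}]' 20; python3 -c "
from h import *
go([.572,.20,.20])"
```

```text
time: 0.72
eef_pos: [0.3909, 0.4494, 0.2481]
tool_rot: [0.1, 0.435, 0.89, -0.093]
wrist_force: [1.2, 0.1, -0.7]
finger_gap: 0.05
gripper_force: 0.0
dp [-282.8   -0.   113.3] rot [  9.8 -13.1  35.1] tcp [0.3909 0.4494 0.2481] F [ 1.2  0.1 -0.7] t 0.725
```

```bash
python3 -m jog '[{"dp":[-57,0,23],"rot":[2,-2.6,7],"hand":50},{"dp":[-113,0,45],"rot":[4,-5.2,14],"hand":50},{"dp":[-170,0,68],"rot":[6,-8,21],"hand":50},{"dp":[-226,0,91],"rot":[8,-10.5,28],"hand":50},{"dp":[-282,0,113],"rot":[9.8,-13.1,35.1],"hand":50}]'
python3 - <<'E'
from h import *
from workcell import get_image
go([.572,.13,.19])
d=get_image('top');cv2.imwrite('pics/top1.png',cv2.resize(d['color'][:,:,::-1],(800,600),interpolation=cv2.INTER_CUBIC))
E
```

```text
time: 1.35
eef_pos: [0.5718, 0.2092, 0.2111]
tool_rot: [0.185, 0.676, 0.69, -0.181]
wrist_force: [1.4, 0.2, -0.3]
finger_gap: 0.05
gripper_force: 0.0
dp [-58.   -1.5  43.9] rot [0. 0. 0.] tcp [0.5718 0.2092 0.2111] F [ 1.4  0.2 -0.3] t 1.35
```

View pics/top1.png

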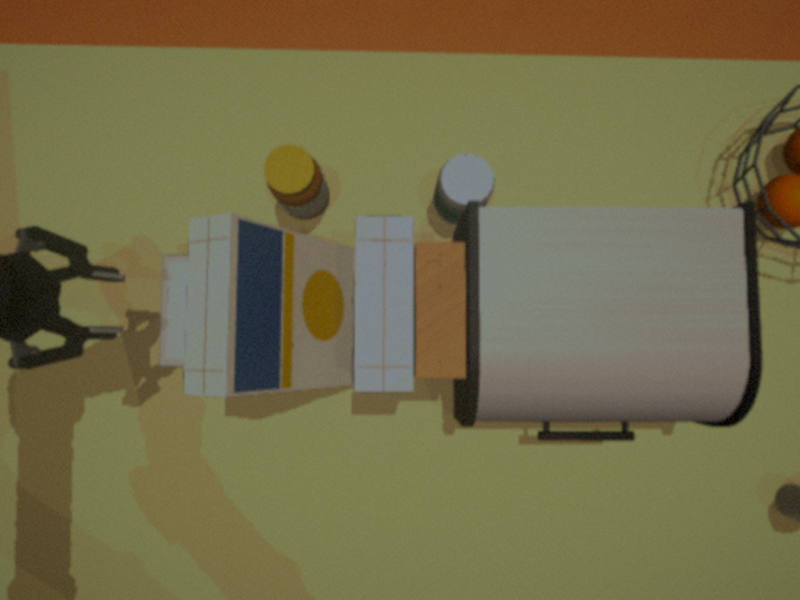

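Fingers are at columns up to 123, rows 275–332, centred on the packet (row ~305) and clear of it. Approach, then push slowly.

```bash
python3 -m jog '[{"dp":[-15,0,11],"rot":[0,0,0],"hand":50},{"dp":[-30,0,22],"rot":[0,0,0],"hand":50},{"dp":[-45,0,32],"rot":[0,0,0],"hand":50},{"dp":[-51,0,35.5],"rot":[0,0,0],"hand":50},{"dp":[-54,0,37],"rot":[0,0,0],"hand":50}]'
for i in 1 ; do python3 -m jog '[{"dp":[-3,0,1.7],"rot":[0,0,0],"hand":50},{"dp":[-6,0,3.5],"rot":[0,0,0],"hand":50},{"dp":[-9,0,5.2],"rot":[0,0,0],"hand":50},{"dp":[-12,0,7],"rot":[0,0,0],"hand":50},{"dp":[-15,0,8.7],"rot":[0,0,0],"hand":50}]'; done
```

```text
time: 2.02
eef_pos: [0.5726, 0.1451, 0.2069]
tool_rot: [0.185, 0.675, 0.692, -0.18]
wrist_force: [0.1, 0.5, -0.1]
finger_gap: 0.0501
gripper_force: 0.0
time: 2.65
eef_pos: [0.5732, 0.1278, 0.2066]
tool_rot: [0.185, 0.674, 0.692, -0.181]
wrist_force: [0.0, 0.1, 0.2]
finger_gap: 0.0502
gripper_force: 0.3
```

```bash
python3 -m jog '[{"dp":[-3.5,0,2],"rot":[0,0,0],"hand":50},{"dp":[-7,0,4],"rot":[0,0,0],"hand":50},{"dp":[-10.5,0,6],"rot":[0,0,0],"hand":50},{"dp":[-14,0,8],"rot":[0,0,0],"hand":50},{"dp":[-17.5,0,10],"rot":[0,0,0],"hand":50}]'
python3 -m jog '[{"dp":[-3.5,0,2],"rot":[0,0,0],"hand":50},{"dp":[-7,0,4],"rot":[0,0,0],"hand":50},{"dp":[-10.5,0,6],"rot":[0,0,0],"hand":50},{"dp":[-14,0,8],"rot":[0,0,0],"hand":50},{"dp":[-17.5,0,10],"rot":[0,0,0],"hand":50}]'
python3 - <<'E'
from h import *
from workcell import get_image
d=get_image('top');cv2.imwrite('pics/top2.png',cv2.resize(d['color'][:,:,::-1],(800,600),interpolation=cv2.INTER_CUBIC))
E
```

```text
time: 3.28
eef_pos: [0.5737, 0.1072, 0.2068]
tool_rot: [0.185, 0.675, 0.691, -0.181]
wrist_force: [0.4, 0.5, 0.1]
finger_gap: 0.05
gripper_force: 0.2
time: 3.9
eef_pos: [0.5741, 0.0871, 0.2068]
tool_rot: [0.185, 0.675, 0.691, -0.181]
wrist_force: [0.4, -0.3, -0.7]
finger_gap: 0.0504
gripper_force: 0.1
```

View pics/top2.png

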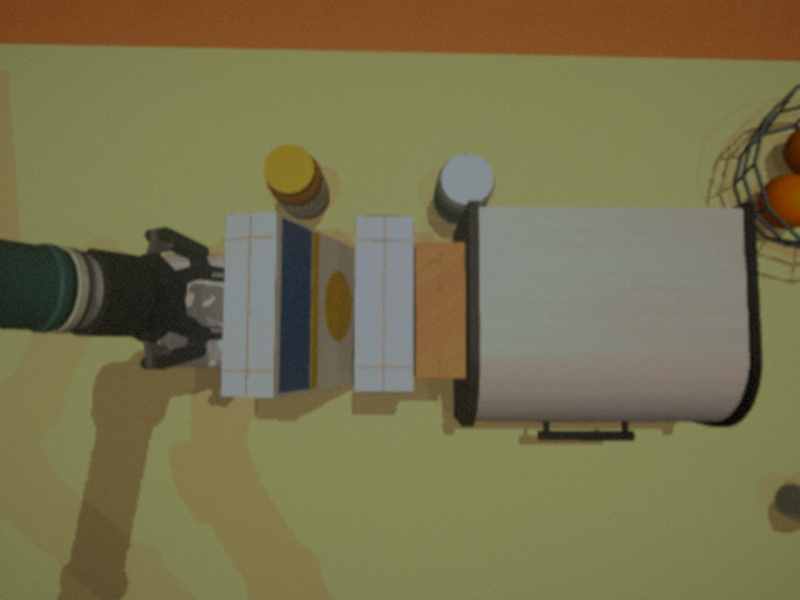

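The packet has risen partway (top face at columns 222–282) and is still square. Continue.

```bash
python3 -m jog '[{"dp":[-3.5,0,2],"rot":[0,0,0],"hand":50},{"dp":[-7,0,4],"rot":[0,0,0],"hand":50},{"dp":[-10.5,0,6],"rot":[0,0,0],"hand":50},{"dp":[-13,0,7.5],"rot":[0,0,0],"hand":50},{"dp":[-15.5,0,9],"rot":[0,0,0],"hand":50}]'
python3 -m jog '[{"dp":[-2.5,0,1.5],"rot":[0,0,0],"hand":50},{"dp":[-5,0,3],"rot":[0,0,0],"hand":50},{"dp":[-7.5,0,4.5],"rot":[0,0,0],"hand":50},{"dp":[-10,0,6],"rot":[0,0,0],"hand":50},{"dp":[-12,0,7],"rot":[0,0,0],"hand":50}]'
python3 - <<'E'
from h import *
from workcell import get_image
d=get_image('top');pickle.dump(d,open('top3.pkl','wb'));cv2.imwrite('pics/top3.png',cv2.resize(d['color'][:,:,::-1],(800,600),interpolation=cv2.INTER_CUBIC))
E
```

```text
time: 4.58
eef_pos: [0.5746, 0.0692, 0.2067]
tool_rot: [0.185, 0.675, 0.691, -0.181]
wrist_force: [0.1, 0.2, -0.1]
finger_gap: 0.0499
gripper_force: 0.0
time: 5.2
eef_pos: [0.5749, 0.0554, 0.2067]
tool_rot: [0.185, 0.675, 0.691, -0.181]
wrist_force: [-0.3, -1.1, -0.8]
finger_gap: 0.05
gripper_force: 0.0
```

View pics/top3.png

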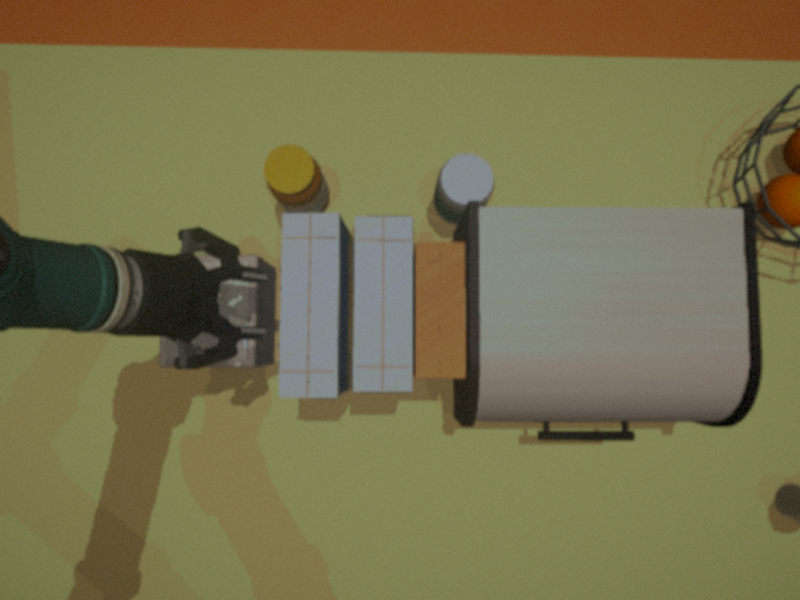

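```bash
python3 -m jog '[{"dp":[15,0,-9],"rot":[0,0,0],"hand":50},{"dp":[50,0,-29],"rot":[0,0,0],"hand":50},{"dp":[95,0,-55],"rot":[0,0,0],"hand":60},{"dp":[140,0,-81],"rot":[0,0,0],"hand":70},{"dp":[182,0,-105],"rot":[0,0,0],"hand":70}]'
python3 - <<'E'
from h import *
from workcell import get_image
go([.571,.245,.05])
d=get_image('top');pickle.dump(d,open('top4.pkl','wb'));cv2.imwrite('pics/top4.png',cv2.resize(d['color'][100:300,90:340,::-1],(800,640),interpolation=cv2.INTER_CUBIC)[:600])
E
```

```text
time: 5.88
eef_pos: [0.5691, 0.2699, 0.2064]
tool_rot: [0.184, 0.674, 0.693, -0.18]
wrist_force: [0.3, 0.2, -0.9]
finger_gap: 0.0702
gripper_force: 0.0
dp [ 56.3   1.4 134. ] rot [ 0.1 -0.1  0.3] tcp [0.5691 0.2699 0.2064] F [ 0.3  0.2 -0.9] t 5.875
```

View pics/top4.png

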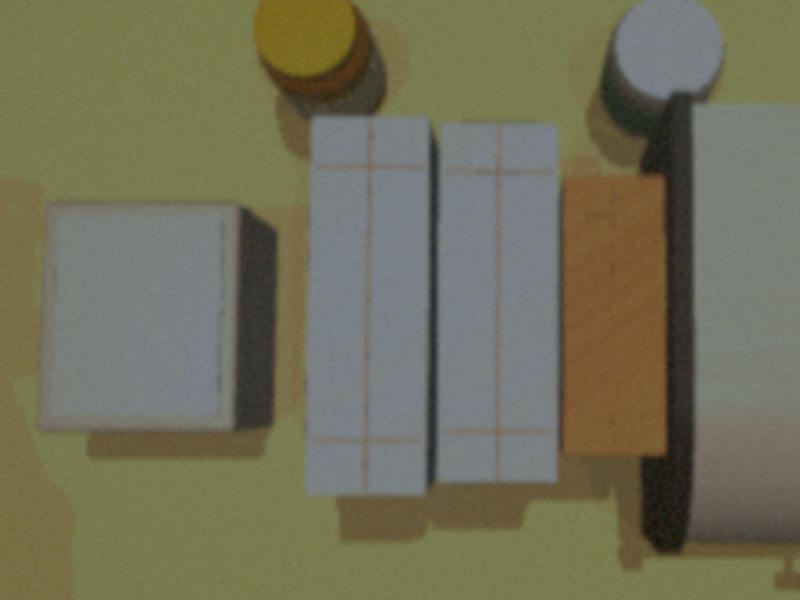

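The packet stands upright. In the crop its top is (308–432, 116–494), the oat top (437–557, 122–482) and the tin lid (40–240, 202–432).

```bash
python3 - <<'E'
from h import *
d=pickle.load(open('top4.pkl','rb'))
f=lambda p,z:ray(d,np.array(p)+np.array([288,320.]),z,3.2)[:2].round(4).tolist()
for n,z,ps in [('pack',.24,[(312,116),(430,119),(428,494),(306,493)]),('oat',.225,[(441,122),(557,125),(557,482),(437,481)]),('tin',.115,[(47,202),(241,204),(236,432),(40,430)]),('pasta',.2,[(562,178),(665,178)]),('jar',.13,[(305,27)])]:
    print(n,[f(p,z) for p in ps])
E
python3 -m jog '[{"dp":[14,0,33],"rot":[0,0,0],"hand":80},{"dp":[28,0,67],"rot":[0,0,0],"hand":80},{"dp":[42,0,100],"rot":[0,0,0],"hand":80},{"dp":[56,1,134],"rot":[0,0,0],"hand":80},{"dp":[56,1,134],"rot":[0,0,0],"hand":80}]'
```

```text
pack [[0.6677, 0.0095], [0.6674, -0.0502], [0.4798, -0.0546], [0.479, 0.0055]]
oat [[0.6695, -0.0547], [0.6693, -0.1148], [0.4859, -0.1184], [0.4851, -0.0577]]
tin [[0.6403, 0.1926], [0.6416, 0.0744], [0.5035, 0.0717], [0.5022, 0.1892]]
pasta [[0.6461, -0.1186], [0.6473, -0.1741]]
jar [[0.7481, 0.0366]]
time: 6.55
eef_pos: [0.5688, 0.2476, 0.06]
tool_rot: [0.184, 0.674, 0.692, -0.183]
wrist_force: [-0.3, 0.1, 0.1]
finger_gap: 0.0801
gripper_force: 0.0
```

```bash
python3 -m jog '[{"dp":[-9,3,5],"rot":[0,0,0],"hand":80},{"dp":[-18,3,10.5],"rot":[0,0,0],"hand":80},{"dp":[-26,3,15],"rot":[0,0,0],"hand":80},{"dp":[-28.5,3,16.5],"rot":[0,0,0],"hand":80},{"dp":[-30,3,17.3],"rot":[0,0,0],"hand":80}]'
python3 -m jog '[{"dp":[-1.3,0,0.75],"rot":[0,0,0],"hand":80},{"dp":[-2.6,0,1.5],"rot":[0,0,0],"hand":80},{"dp":[-3.9,0,2.25],"rot":[0,0,0],"hand":80},{"dp":[-5.2,0,3],"rot":[0,0,0],"hand":80},{"dp":[-6.5,0,3.75],"rot":[0,0,0],"hand":80}]'
```

```text
time: 7.18
eef_pos: [0.5751, 0.2127, 0.0629]
tool_rot: [0.185, 0.675, 0.691, -0.181]
wrist_force: [-0.1, -0.2, 0.3]
finger_gap: 0.0802
gripper_force: 0.0
time: 7.8
eef_pos: [0.5752, 0.2052, 0.0626]
tool_rot: [0.185, 0.675, 0.692, -0.181]
wrist_force: [1.2, -0.3, 0.3]
finger_gap: 0.0799
gripper_force: 0.0
```

```bash
python3 -m jog '[{"dp":[-1.7,0,1],"rot":[0,0,0],"hand":80},{"dp":[-3.5,0,2],"rot":[0,0,0],"hand":80},{"dp":[-5.2,0,3],"rot":[0,0,0],"hand":80},{"dp":[-7,0,4],"rot":[0,0,0],"hand":80},{"dp":[-8.7,0,5],"rot":[0,0,0],"hand":80}]'
python3 -m jog '[{"dp":[-2.6,0,1.5],"rot":[0,0,0],"hand":80},{"dp":[-5.2,0,3],"rot":[0,0,0],"hand":80},{"dp":[-7.8,0,4.5],"rot":[0,0,0],"hand":80},{"dp":[-10.4,0,6],"rot":[0,0,0],"hand":80},{"dp":[-13,0,7.5],"rot":[0,0,0],"hand":80}]'
```

```text
time: 8.43
eef_pos: [0.5759, 0.1991, 0.0625]
tool_rot: [0.184, 0.674, 0.693, -0.178]
wrist_force: [-0.5, 6.2, 2.8]
finger_gap: 0.0802
gripper_force: 3.3
time: 9.05
eef_pos: [0.5769, 0.184, 0.0625]
tool_rot: [0.184, 0.674, 0.693, -0.178]
wrist_force: [-0.5, 5.8, 2.5]
finger_gap: 0.0802
gripper_force: 3.1
```

```bash
python3 -m jog '[{"dp":[-2.6,0,1.5],"rot":[0,0,0],"hand":80},{"dp":[-5.2,0,3],"rot":[0,0,0],"hand":80},{"dp":[-7.8,0,4.5],"rot":[0,0,0],"hand":80},{"dp":[-10.4,0,6],"rot":[0,0,0],"hand":80},{"dp":[-13,0,7.5],"rot":[0,0,0],"hand":80}]'
python3 -m jog '[{"dp":[-2.6,0,1.5],"rot":[0,0,0],"hand":80},{"dp":[-5.2,0,3],"rot":[0,0,0],"hand":80},{"dp":[-7.8,0,4.5],"rot":[0,0,0],"hand":80},{"dp":[-9.5,0,5.5],"rot":[0,0,0],"hand":80},{"dp":[-10.5,0,6.1],"rot":[0,0,0],"hand":80}]'
python3 - <<'E'
from h import *
from workcell import get_image
d=get_image('top');pickle.dump(d,open('top5.pkl','wb'));cv2.imwrite('pics/top5.png',cv2.resize(d['color'][100:300,90:340,::-1],(800,640),interpolation=cv2.INTER_CUBIC)[:600])
E
```

```text
time: 9.68
eef_pos: [0.5773, 0.169, 0.0625]
tool_rot: [0.184, 0.674, 0.693, -0.178]
wrist_force: [-1.1, 6.0, 2.4]
finger_gap: 0.08
gripper_force: 3.1
time: 10.3
eef_pos: [0.5777, 0.1566, 0.0624]
tool_rot: [0.184, 0.674, 0.693, -0.178]
wrist_force: [0.4, 6.6, 2.5]
finger_gap: 0.0797
gripper_force: 3.3
```

View pics/top5.png

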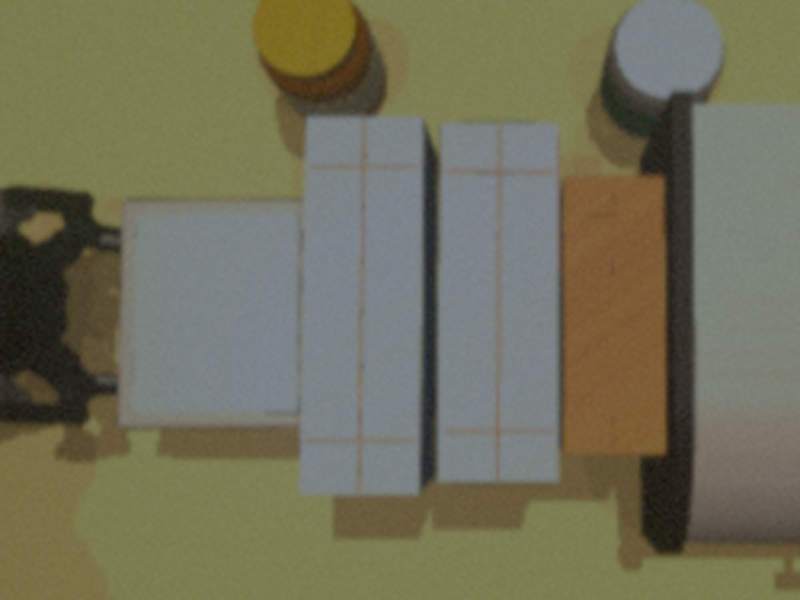

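The tin (120–300, 200–426) is square. The packet's top has settled to (300–427); its near gap to the tin is about 12–14 mm. Now creep.

```bash
python3 - <<'E'
from h import *
d=pickle.load(open('top5.pkl','rb'))
f=lambda p,z:ray(d,np.array(p)+np.array([288,320.]),z,3.2)[:2].round(4).tolist()
for n,z,ps in [('pack',.24,[(307,116),(423,119),(419,494),(300,493)]),('tin',.115,[(122,201),(120,427)])]:
    print(n,[f(p,z) for p in ps])
E
python3 -m jog '[{"dp":[-1.3,0,0.75],"rot":[0,0,0],"hand":80},{"dp":[-2.6,0,1.5],"rot":[0,0,0],"hand":80},{"dp":[-3.9,0,2.25],"rot":[0,0,0],"hand":80},{"dp":[-5.2,0,3],"rot":[0,0,0],"hand":80},{"dp":[-6.1,0,3.5],"rot":[0,0,0],"hand":80}]'
```

```text
pack [[0.6676, 0.012], [0.6674, -0.0467], [0.4797, -0.0501], [0.4789, 0.0085]]
tin [[0.6419, 0.147], [0.505, 0.1413]]
time: 10.98
eef_pos: [0.5779, 0.1497, 0.0624]
tool_rot: [0.184, 0.674, 0.693, -0.178]
wrist_force: [-0.2, 6.3, 1.7]
finger_gap: 0.0797
gripper_force: 3.1
```

```bash
for i in 1 2; do python3 -m jog '[{"dp":[-0.8,0,0.45],"rot":[0,0,0],"hand":80},{"dp":[-1.6,0,0.9],"rot":[0,0,0],"hand":80},{"dp":[-2.4,0,1.35],"rot":[0,0,0],"hand":80},{"dp":[-3.1,0,1.8],"rot":[0,0,0],"hand":80},{"dp":[-3.9,0,2.25],"rot":[0,0,0],"hand":80}]' | egrep 'pos|wrist|grip'; done
```

```text
eef_pos: [0.5781, 0.1453, 0.0624]
wrist_force: [0.7, 5.7, 3.1]
gripper_force: 3.2
eef_pos: [0.5782, 0.1419, 0.0624]
wrist_force: [-0.9, 9.3, 4.4]
gripper_force: 4.4
```

```bash
python3 -m jog '[{"dp":[-0.8,0,0.45],"rot":[0,0,0],"hand":80},{"dp":[-1.6,0,0.9],"rot":[0,0,0],"hand":80},{"dp":[-2.4,0,1.35],"rot":[0,0,0],"hand":80},{"dp":[-3.1,0,1.8],"rot":[0,0,0],"hand":80},{"dp":[-3.9,0,2.25],"rot":[0,0,0],"hand":80}]' | egrep 'pos|wrist|grip'
python3 -m jog '[{"dp":[-0.6,0,0.35],"rot":[0,0,0],"hand":80},{"dp":[-1.2,0,0.7],"rot":[0,0,0],"hand":80},{"dp":[-1.7,0,1],"rot":[0,0,0],"hand":80}]' | egrep 'pos|wrist|grip'
python3 - <<'E'
from h import *
from workcell import get_image
d=get_image('top');pickle.dump(d,open('top6.pkl','wb'));cv2.imwrite('pics/top6.png',cv2.resize(d['color'][100:300,90:340,::-1],(800,640),interpolation=cv2.INTER_CUBIC)[:600])
E
```

```text
eef_pos: [0.5785, 0.1393, 0.0624]
wrist_force: [-1.7, 11.7, 6.5]
gripper_force: 5.7
eef_pos: [0.5787, 0.1371, 0.0624]
wrist_force: [-1.2, 10.9, 6.6]
gripper_force: 5.7
```

View pics/top6.png

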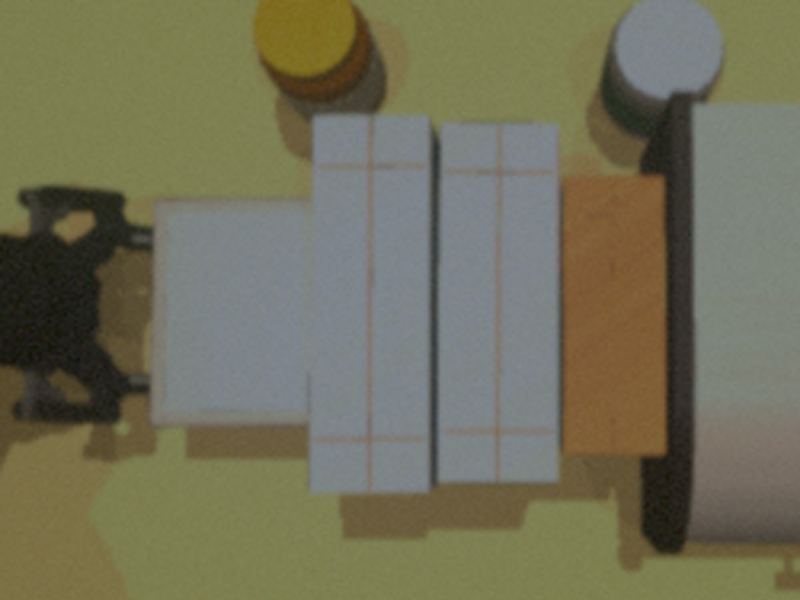

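The tin (152–312) is against the packet (310–433), square, with about 3–4 mm left to the oat carton (438). A last 2.5 mm, then retreat.

```bash
python3 -m jog '[{"dp":[-0.6,0,0.35],"rot":[0,0,0],"hand":80},{"dp":[-1.2,0,0.7],"rot":[0,0,0],"hand":80},{"dp":[-1.8,0,1.0],"rot":[0,0,0],"hand":80},{"dp":[-2.2,0,1.25],"rot":[0,0,0],"hand":80},{"dp":[-2.2,0,1.25],"rot":[0,0,0],"hand":80}]' | egrep 'pos|wrist|grip'
python3 -m jog '[{"dp":[3,0,-1.7],"rot":[0,0,0],"hand":80},{"dp":[12,0,-7],"rot":[0,0,0],"hand":80},{"dp":[35,0,-20],"rot":[0,0,0],"hand":80},{"dp":[70,0,-40],"rot":[0,0,0],"hand":80},{"dp":[105,0,-60],"rot":[0,0,0],"hand":80}]' | egrep 'time|pos|wrist|grip'
python3 -m jog '[{"dp":[0,0,0],"rot":[0,0,0],"hand":80},{"dp":[0,0,0],"rot":[0,0,0],"hand":80},{"dp":[0,0,0],"rot":[0,0,0],"hand":80}]' >/dev/null
python3 - <<'E'
from h import *
from workcell import get_image
im=[]
d=get_image('top');a=cv2.resize(d['color'][100:290,90:340,::-1],None,fx=2.1,fy=2.1,interpolation=cv2.INTER_CUBIC)[:300*2]
e=get_image('side');b=cv2.resize(e['color'][20:250,170:390,::-1],None,fx=1.2,fy=1.2,interpolation=cv2.INTER_CUBIC)
c=np.zeros((max(a.shape[0],b.shape[0]),a.shape[1]+b.shape[1],3),np.uint8);c[:a.shape[0],:a.shape[1]]=a;c[:b.shape[0],a.shape[1]:]=b
print(c.shape);cv2.imwrite('pics/end.png',c)
E
```

```text
eef_pos: [0.5789, 0.1351, 0.0624]
wrist_force: [-1.2, 11.9, 6.6]
gripper_force: 6.2
time: 14.52
eef_pos: [0.5736, 0.2512, 0.0618]
wrist_force: [0.3, -0.3, -0.6]
gripper_force: 0.0
(399, 789, 3)
```

View pics/end.png

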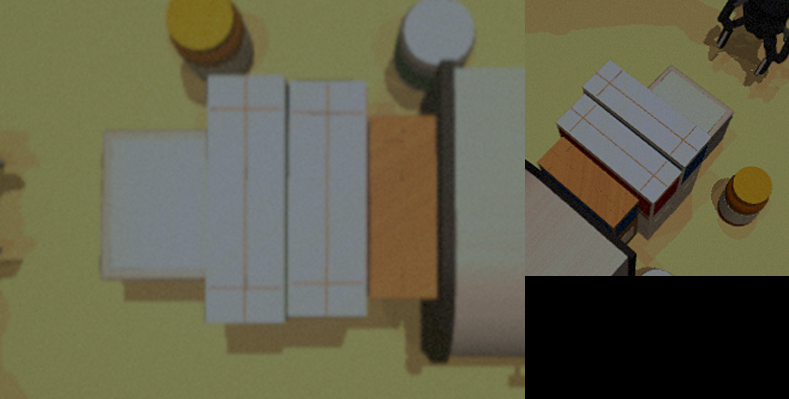

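The row is closed and square: tin (103–207), packet (207–286), oat carton (289–367). The jar and can haven't moved, and the fingers are clear.

```bash
python3 -c "
from workcell import sign_off
print(sign_off())"
```

```text
the job is handed in; nothing more can be done
None
```

I handed the job in at about 15 s of the 48 s allowed, and the sign-off returned no verdict: the packet is upright, about 3 mm from the oat carton, the tin is up against it and square, and the jar and can are where they started.

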